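# Shut the keeper bar of the toppings carrier

## Task

The toppings carrier is about to be taken out to the shop counter. One of its two lidded pans sticks out at the front: slide it gently fully home against the back stop, then swing the hinged keeper bar over and down across the pan fronts, without slamming it, and press its free end with no more than thumb pressure until its roller snaps fully home into the spring catch (no two catches sit at the same height, so feel for the snap). Keep both pans level in their wells and leave the other things where they stand.

Things in the scene. Friction and masses are not known exactly. Their poses are not given: they have to be found in the camera images.
- carrier: Stainless carrier fixed to the worktop, 190 mm deep, 231 mm wide, side plates 88 mm high. Origin: underside centre; -x is its open front (towards the robot), y its width, z up. Two wells centred at y = +57 and -57 mm: in each a pan hangs by its rim on runners (z = 72 mm) and slides along x. A pan fully home has its origin at x = 0, y = +-57, z = 15 mm.
- back_stop (a point): Middle of the back stop's front face, at carrier (88, 0, 72) mm: the rear rims of pans that are home touch this rigid plate.
- carrier_hinge (a point): Hinge axis of the keeper bar at the carrier's front left corner, carrier (-98, 130, 70) mm. Axis and frame: the carrier's x, y, z. The hinge is stiff (friction about 0.45 N m): the bar stays at any angle where it is left.
- keeper_bar (a joint): Angle of the keeper bar, rad: 0 = level, pointing to the carrier's -y; pi/2 = straight up; 2.05 = open stop, leaning outwards to +y; starts at 1.68 to 2.0. Shut it lies at -0.05 to 0.05, as its catch is set. Steel flat bar 22 mm high, 6 mm thick (carrier x = -101 to -95 mm), free end 256 mm from the hinge. Passes 7 mm in front of pans that are home; a pan sticking out blocks it.
- bar_tab (a point): Middle of the outer face of the thumb tab near the bar's free end: flat plate 48 mm along the bar (190 to 238 mm from the hinge, here 214), 30 mm along carrier x (3 mm behind to 27 mm before the bar's middle plane, here 14 before), outer face 16 mm off the bar's centre line. Bar level, it faces up at height 86 mm; open, it faces left. Axes: y along the bar to the hinge, z out of the face.
- bar_roller (a point): Centre of the dark roller (12 mm diameter, 24 mm long along carrier x) at the bar's free end, 250 mm from the hinge on its centre line. It meets the nose about 15 mm above its seat; pressing past takes about 7 to 12 N down on the tab; from 4 mm above the seat the spring pulls it down on to the rigid seat and holds it.
- plunger (a joint): Travel (m) of the catch's sprung ball nose at the carrier's front right corner: 0 = out, 0.004 to 0.005 = roller just passing it, about 0.0025 = roller home under it. The nose points to +y from a steel block in a slotted plate (block top 74 to 98 mm above the table); below it is a rigid seat for the roller. The block is clamped up to 12 mm higher or lower; its height is not given.
- pan_a: Steel pan with its lid on, 176 mm long (x), 108 mm wide (y) at the rim, 65 mm high, 0.4 to 0.85 kg; rim 57 to 63 mm above its underside, body below it 164 x 96 mm; loop handle on the lid up to 81 mm. Origin: underside centre, axes as the carrier's. In either well: one pan is home, the other sticks out 40 to 65 mm to the front; sliding takes 2 to 6 N.
- pan_b: The same kind of pan, in the other well.
- sauce_bottle: Bystander: clear bottle, 60 mm diameter, 175 mm high, right of the carrier. Origin: underside centre.
- jar: Bystander: jar, 72 mm diameter, 95 mm high, left of the carrier. Origin: underside centre.
- cup_stack: Bystander: pile of paper cups, 76 mm diameter, 100 mm high, right of the carrier. Origin: underside centre.
- spoon: Bystander: steel spoon 170 mm long lying flat in front of the carrier's right half. Origin: its underside near the middle.
- spatula: Bystander: spatula 260 mm long lying far to the right. Origin: its underside near the middle.
- jug: Bystander: steel jug, 100 mm diameter, 125 mm high, far to the left. Origin: underside centre.
- syrup_bottle: Bystander: amber bottle, 68 mm diameter, 240 mm high, left of the carrier, beyond the jar. Origin: underside centre.

How it is judged (in metres and radians):
At the end, for the whole second after the job is handed in: The keeper bar is down (angle below 0.065 rad) with its roller snapped home under the catch's nose (which then stays 1.6 to 3.2 mm in), both pans hang level (within 0.05 rad) and at rest in their wells, within 6 mm of the back stop (value of joint plunger between 0.0016 and 0.0032 m and value of joint keeper_bar below 0.065 rad and x of each of pan_a, pan_b in the frame of carrier above -0.006 m and angle between each of pan_a, pan_b's own z axis and vertical below 0.05 rad and linear speed of each of pan_a, pan_b below 0.01 m/s); the robot touches nothing.
It fails at once if the keeper bar swings faster than 2.5 rad/s (slammed) before it reaches the catch (velocity of joint keeper_bar below -2.5 rad/s and value of joint keeper_bar above 0.1 rad).
It fails at once if the fingers press on the bar or the carrier with more than 30 N or on a pan with more than 40 N (contact force between the fingers and carrier above 30 N or contact force between the fingers and pan_a above 40 N or contact force between the fingers and pan_b above 40 N).
It fails at once if a pan is tipped by more than 0.15 rad (angle between any of pan_a, pan_b's own z axis and vertical above 0.15 rad).
It fails at once if a bystander is moved by more than 30 mm (distance of any of sauce_bottle, jar, cup_stack, spoon, spatula, jug, syrup_bottle from where it was at the start of the episode above 0.03 m).
It fails at once if a standing bystander is knocked over (angle between any of sauce_bottle, jar, cup_stack, jug, syrup_bottle's own z axis and vertical above 0.5 rad).
It also fails if it takes over 67 s, if anything falls off the work surface, if the arm or the gripper's body presses on something with over 40 N, if the wrist force passes 120 N, or if a joint passes its speed limit or range.

## Robot

A 6-joint arm with a two-finger parallel gripper is mounted at the origin on the work surface. World frame = base frame: x ahead of the robot, y to its left, z up, the work surface at z = 0. Lengths are in m, angles in degrees, forces in N, time in s.
With the tool pointing down it reaches from about 0.325 to 0.9 m from the base axis. Payload 6.1 kg.
Tool frame: the origin (TCP) lies between the finger pads; the fingertips stand 17 mm ahead of it and the grasp point (between the pads) lies 2 mm behind it; z points along the fingers, y is the line along which they close (so a half turn about z gives the same grasp; the last joint's range is limited). The gripper opens to 85 mm and grips with 20 to 120 N. Pads are 22 mm wide; open, the fingers measure 114 mm over their backs; the gripper's body (76 mm by 85 mm) begins 54 mm behind the grasp point. The pads swing forward as they close: fully open they stand 13 mm farther back than shut.
Start: joints at [59.41, 12.628, 87.462, -0, 79.91, -7.225], TCP at [0.248, 0.574, 0.248] pointing down, gripper open.
Joint ranges: [-170.65, 170.65], [-52.31, 119.04], [5.05, 147.46], [-71.25, 251.25], [11.57, 151.72], [-153.62, 153.62]. Speed limits (degrees/s): [147.25, 147.25, 172.46, 180, 180, 180].

## Interface

Orientations are given as [roll, pitch, yaw] about the fixed x, y, z axes, in that order (R = Rz(yaw) Ry(pitch) Rx(roll)).
In Python, from station import monitor, optics, arm gives the robot as it stands.
- The arm moves only by the shell command python3 -m handwheel 'ROWS'. ROWS is JSON, a list of rows, each an object of numbers: "tx", "ty", "tz": the shift along the tool's x, y, z in cm; "ax", "ay", "az": the turn, a rotation vector about the tool's x, y, z in degrees; "grip": the closure, from -1 (fully open) to 1 (shut). In form: [{"tx": .., "ty": .., "tz": .., "ax": .., "ay": .., "az": .., "grip": ..}, ...]. A call has 1 to 12 rows; each row is the pose to reach, as a shift and turn from the pose commanded when the call began, along the tool's axes at that moment; what a row does not reach only later rows make up. A row lasts 1/12 s, in which the tool goes at most 41.7 mm and 7.16 degrees, less where a joint would pass 70% of its speed; a pose out of reach is approached as far as the arm can. A call with a gripper value outside its range is refused whole. The fingers move at their own pace and stop on an object; the grip force is fixed at half the most. Time passes only in rows, so rows that repeat a pose let the fingers close. It gives the time, the measured TCP pose, the force, the opening and the grip force at its end, in the units of the state.
- monitor.get_obs(): the state, without advancing time (a new reading comes with each control period).
- optics.camera(name): name is "scene" or "top"; returns a dict with "img" (480x640x3 uint8, red, green, blue), "vfov" (degrees; the focal length in pixels is half the picture's height over the tangent of half this angle, whatever the lens; pixels are square), "cx", "cy" (the principal point, pixels), "dist" ([k1, k2, p1, p2, k3] as OpenCV has them; the pictures are not rectified), "xyz" and "attitude" of the camera in the world. Camera axes: x right, y up, looking along -z (the intrinsics and any distortion apply to the point x, -y, -z); pixel columns grow to the right and rows downward; lengths in m; the calibration is good to about 2 mm. A picture is of the moment at which its call begins. There is no depth.
- arm.close_job(): hands the job in; it is judged then, once.
The state is a dict: "time": time; "q": joint angles; "qd": joint speeds; "tau": joint torques, N m; "position": TCP position; "orientation": TCP orientation; "wrist_force": force on the tool from outside, world axes, zero at the start; "torque": the same for the moment, N m; "finger_gap": opening from 0.0 (shut) to 1.0 (fully open); "finger_force": force on a finger pad.
Only numpy, scipy, OpenCV 4.12 (cv2) and the standard library are available. Lean on these libraries where they do the work, as an engineer would, in place of code of your own. Each camera call takes 0.05 s, during which the arm holds its last target. There are 200 camera calls.

## Working session

There is one attempt and no reset: what is moved stays moved. The work goes in short steps, Python scripts to look and compute and a shell command to move; the robot and the scene stay as the last step left them, time stands still between calls to the robot, and variables do not carry over. Pictures are saved under pics/ and viewed, at most 11 in all, crops included, and the job is handed in when it is done.

```bash
mkdir -p pics; ls; cat > h.py <<'E'
import numpy as np,cv2
from scipy.spatial.transform import Rotation as R
from station import monitor,optics,arm
def cam(n):
    c=optics.camera(n); f=240/np.tan(np.radians(c['vfov'])/2)
    c['K']=np.array([[f,0,c['cx']],[0,f,c['cy']],[0,0,1.]]); c['R']=R.from_euler('xyz',c['attitude'],degrees=True).as_matrix()
    c['dist']=np.array(c['dist'],float); c['xyz']=np.array(c['xyz']); return c
def ray(c,p):
    u=cv2.undistortPoints(np.array([[p]],float),c['K'],c['dist'])[0,0]
    return c['R']@np.array([u[0],-u[1],-1])
def onz(c,p,z):
    d=ray(c,p); return c['xyz']+d*(z-c['xyz'][2])/d[2]
def proj(c,P):
    q=(np.atleast_2d(P)-c['xyz'])@c['R']*[1,-1,-1]
    return cv2.projectPoints(q,np.zeros(3),np.zeros(3),c['K'],c['dist'])[0][:,0]
E
python3 - <<'E'
from h import *
for n in('top','scene'):
    c=cam(n); cv2.imwrite(f'pics/{n}0.png',c['img'][...,::-1]); print(n,c['xyz'],c['attitude'],c['vfov'],c['dist'])
print(monitor.get_obs())
E
```

```text
pics
top [0.48965304 0.02727405 1.29640694] [  3.72867682  -0.1591906  -88.94508547] 49.801226982672866 [-0.09794903  0.          0.          0.          0.        ]
scene [1.27753761 0.42298884 0.99528658] [4.12519487e+01 1.31022799e-02 1.17630425e+02] 52.214458915404485 [0.0185727 0.        0.        0.        0.       ]
{'time': 0.1, 'q': array([ 5.94092673e+01,  1.26717195e+01,  8.75186654e+01,  2.60963977e-04,
        7.99096381e+01, -7.22436649e+00]), 'qd': array([ 0.06780275, -0.04464696, -0.17045312, -0.10201387,  0.08461141,
        0.00315899]), 'tau': array([ 1.89742626e-03, -4.98249614e+01, -3.90544045e+01,  1.78552554e-06,
        5.78158404e-03, -9.50066692e-05]), 'position': array([0.24761657, 0.57330427, 0.24730286]), 'orientation': array([-1.79900803e+02, -1.28332142e-02,  1.56633577e+02]), 'wrist_force': array([ 0.16046616, -0.61843577, -0.30318176]), 'torque': array([0.0008951 , 0.00539782, 0.00655351]), 'finger_force': 0.0, 'finger_gap': 1.001788107294512}
```

View pics/top0.png

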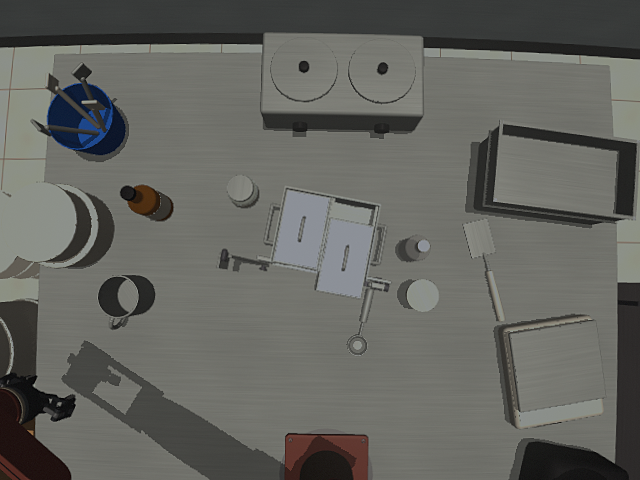

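View pics/scene0.png

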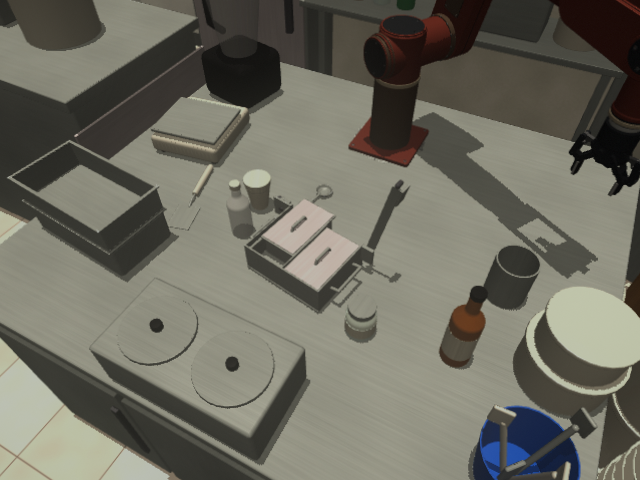

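The top view shows the carrier at about (330,240). The right pan (-y) sticks out to (340,297), the bar is open at (240,262), the catch is at (378,286) and the spoon is at (360,325). I'll enlarge that area.

```bash
python3 - <<'E'
import cv2
a=cv2.imread('pics/top0.png')[175:355,210:450]
cv2.imwrite('pics/c1.png',cv2.resize(a,(800,600),interpolation=cv2.INTER_CUBIC))
a=cv2.imread('pics/scene0.png')[165:345,220:460]
cv2.imwrite('pics/c2.png',cv2.resize(a,(800,600),interpolation=cv2.INTER_CUBIC))
E
```

```text
(no output)
```

View pics/c1.png

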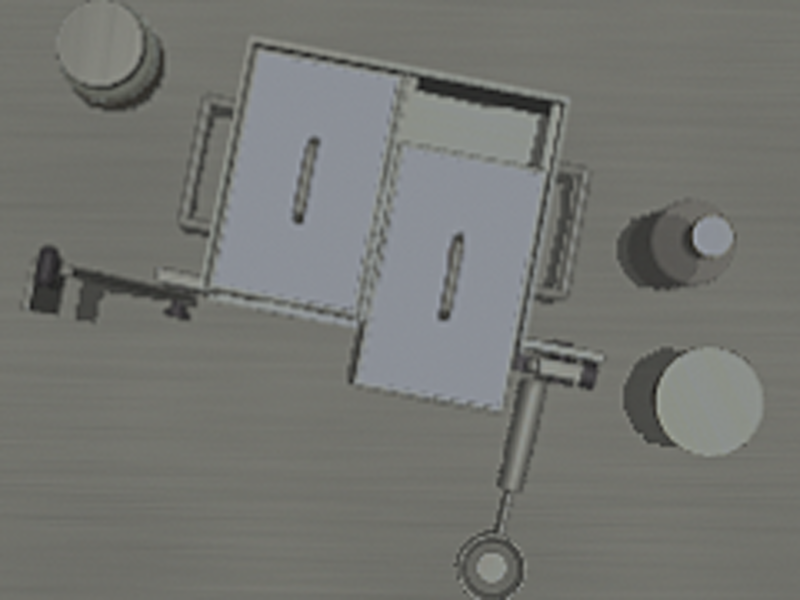

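View pics/c2.png

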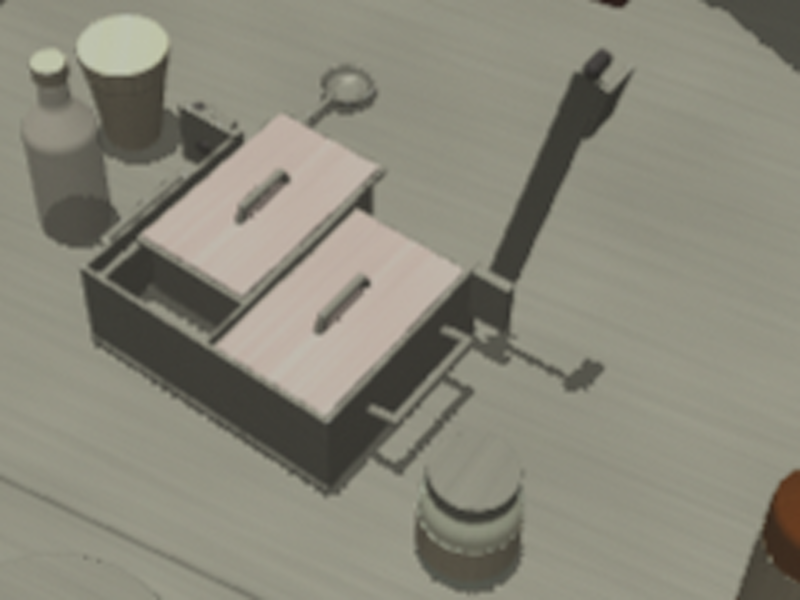

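The top crop shows the carrier's back corners at (250,40) and (568,100), the home lid on the left, and the right lid sticking out. The roller is at (48,262) and the catch block at (560,365). In the scene crop the roller is at (597,63). I'll fit the lids and turn these into positions.

```bash
python3 - <<'E'
from h import *
T=cam('top');S=cam('scene')
im=T['img'].astype(int); m=((im[...,2]-im[...,0])>8)&(im[...,2]>110); m=m.astype(np.uint8)
m=cv2.morphologyEx(m,cv2.MORPH_CLOSE,np.ones((5,5)));m=cv2.morphologyEx(m,cv2.MORPH_OPEN,np.ones((3,3)))
n,l,st,ce=cv2.connectedComponentsWithStats(m)
lid=[]
for i in range(1,n):
    if 1500<st[i,4]<9000:
        ct=np.argwhere(l==i)[:,::-1]
        P=np.array([onz(T,p.astype(float),.080)[:2] for p in ct])*1000
        r=cv2.minAreaRect(P.astype(np.float32)); print(st[i],r)
        lid.append(np.array(r[0]))
cr=lambda u,v:(210+u*.3-.35,175+v*.3-.35)
for nm,p in dict(BL=(250,40),BR=(568,100),FL=(205,290)).items(): print(nm,onz(T,cr(*p),.088)*1000)
cs=lambda u,v:(220+u*.3-.35,165+v*.3-.35)
# bar roller two-view
def tri(p,q):
    a,b=ray(T,p),ray(S,q); s=np.linalg.lstsq(np.c_[a,-b],S['xyz']-T['xyz'],rcond=None)[0]
    A,B=T['xyz']+a*s[0],S['xyz']+b*s[1]; return (A+B)/2*1000,np.linalg.norm(A-B)*1000
print('roller',tri(cr(48,262),cs(597,63)))
print('catch corner (plate top left scene / top)',tri(cr(600,352),cs(183,107)),tri(cr(525,345),cs(240,138)))
print('block',onz(T,cr(560,370),.085)*1000,'spoon',onz(T,cr(490,565),.01)*1000,'cups',onz(T,cr(710,400),.1)*1000,'bottle',onz(T,cr(713,235),.175)*1000,'jar',onz(T,cr(100,43),.095)*1000)
E
```

```text
[ 275  192   54   80 2964] ((598.6878051757812, 70.01522064208984), (100.1534423828125, 176.226318359375), 80.07609558105469)
[ 318  220   54   77 2979] ((537.3344116210938, -33.369903564453125), (100.78909301757812, 168.5330352783203), 80.13223266601562)
BL [702.52137783 111.00560633  88.        ]
BR [ 663.95346991 -114.93318056   88.        ]
FL [524.82497297 138.46400937  88.        ]
roller (array([531.62821601, 209.16746624, 317.67816887]), np.float64(3.7566904569905812))
catch corner (plate top left scene / top) (array([ 485.51862911, -137.16287297,   91.55604718]), np.float64(3.84455597045878)) (array([488.9651676 , -84.15949408,  83.86016602]), np.float64(6.323113467271302))
block [ 473.32613312 -111.72950431   85.        ] spoon [326.90950403 -70.33623053  10.        ] cups [ 454.37796213 -214.91081629  100.        ] bottle [ 564.33119915 -200.91089358  175.        ] jar [697.40429104 216.46647858  95.        ]
```

```bash
python3 -m handwheel '[{"tx":-20,"ty":-25.4,"az":-7,"grip":1},{"tx":-37.4,"ty":-47.5,"az":-13.6,"grip":1},{"tx":-37.4,"ty":-47.5,"az":-13.6,"grip":1},{"tx":-37.4,"ty":-47.5,"az":-13.6,"grip":1},{"tx":-37.4,"ty":-47.5,"az":-13.6,"grip":1},{"tx":-37.4,"ty":-47.5,"az":-13.6,"grip":1},{"tx":-37.4,"ty":-47.5,"az":-13.6,"grip":1},{"tx":-37.4,"ty":-47.5,"az":-13.6,"grip":1},{"tx":-37.4,"ty":-47.5,"az":-13.6,"grip":1},{"tx":-37.4,"ty":-47.5,"az":-13.6,"grip":1},{"tx":-37.4,"ty":-47.5,"az":-13.6,"grip":1},{"tx":-37.4,"ty":-47.5,"az":-13.6,"grip":1}]'
```

```text
validation failed for argument at $[0]...
```

```bash
python3 -m handwheel '[{"tx":-37.4,"ty":-47.5,"tz":0,"ax":0,"ay":0,"az":-13.6,"grip":1},{"tx":-37.4,"ty":-47.5,"tz":0,"ax":0,"ay":0,"az":-13.6,"grip":1},{"tx":-37.4,"ty":-47.5,"tz":0,"ax":0,"ay":0,"az":-13.6,"grip":1},{"tx":-37.4,"ty":-47.5,"tz":0,"ax":0,"ay":0,"az":-13.6,"grip":1},{"tx":-37.4,"ty":-47.5,"tz":0,"ax":0,"ay":0,"az":-13.6,"grip":1},{"tx":-37.4,"ty":-47.5,"tz":0,"ax":0,"ay":0,"az":-13.6,"grip":1},{"tx":-37.4,"ty":-47.5,"tz":0,"ax":0,"ay":0,"az":-13.6,"grip":1},{"tx":-37.4,"ty":-47.5,"tz":0,"ax":0,"ay":0,"az":-13.6,"grip":1},{"tx":-37.4,"ty":-47.5,"tz":0,"ax":0,"ay":0,"az":-13.6,"grip":1},{"tx":-37.4,"ty":-47.5,"tz":0,"ax":0,"ay":0,"az":-13.6,"grip":1},{"tx":-37.4,"ty":-47.5,"tz":0,"ax":0,"ay":0,"az":-13.6,"grip":1},{"tx":-37.4,"ty":-47.5,"tz":0,"ax":0,"ay":0,"az":-13.6,"grip":1}]'
```

```text
time: 1.2
position: [0.3759, 0.0886, 0.2485]
orientation: [180.0, 0.1, 170.3]
wrist_force: [0.5, -0.1, 0.6]
finger_gap: -0.003
finger_force: 0.0
```

```bash
python3 -m handwheel '[{"tx":-2.1,"ty":-4.2,"tz":0,"ax":0,"ay":0,"az":0,"grip":1},{"tx":-4.3,"ty":-9.4,"tz":2,"ax":0,"ay":0,"az":0,"grip":1},{"tx":-4.3,"ty":-9.4,"tz":5,"ax":0,"ay":0,"az":0,"grip":1},{"tx":-4.3,"ty":-9.4,"tz":9,"ax":0,"ay":0,"az":0,"grip":1},{"tx":-4.3,"ty":-9.4,"tz":13,"ax":0,"ay":0,"az":0,"grip":1},{"tx":-4.3,"ty":-9.4,"tz":16,"ax":0,"ay":0,"az":0,"grip":1},{"tx":-4.3,"ty":-9.4,"tz":17.1,"ax":0,"ay":0,"az":0,"grip":1},{"tx":-4.3,"ty":-9.4,"tz":17.1,"ax":0,"ay":0,"az":0,"grip":1},{"tx":-4.3,"ty":-9.4,"tz":17.1,"ax":0,"ay":0,"az":0,"grip":1}]'; cat > st.py <<'E'
from h import *
o=monitor.get_obs(); ex=np.array([.985,-.170]);ey=np.array([.170,.985]); d=(o['position'][:2]*1000-[589.3,14])
w=o['wrist_force']
print('carrier xyz',np.round([d@ex,d@ey,o['position'][2]*1000],1),'F',np.round([w[:2]@ex,w[:2]@ey,w[2]],1),'ori',np.round(o['orientation'],1),'t',o['time'])
E
python3 st.py; python3 - <<'E'
from h import *
c=cam('scene'); a=c['img'][130:310,210:450,::-1]; cv2.imwrite('pics/c3.png',cv2.resize(a,(800,600),interpolation=cv2.INTER_CUBIC))
E
```

```text
time: 1.95
position: [0.402, -0.0094, 0.077]
orientation: [180.0, -0.1, 170.2]
wrist_force: [0.6, -0.3, 0.7]
finger_gap: 0.002
finger_force: 0.0
carrier xyz [-180.5  -54.9   77. ] F [ 0.7 -0.2  0.7] ori [ 1.800e+02 -1.000e-01  1.702e+02] t 1.95
```

View pics/c3.png

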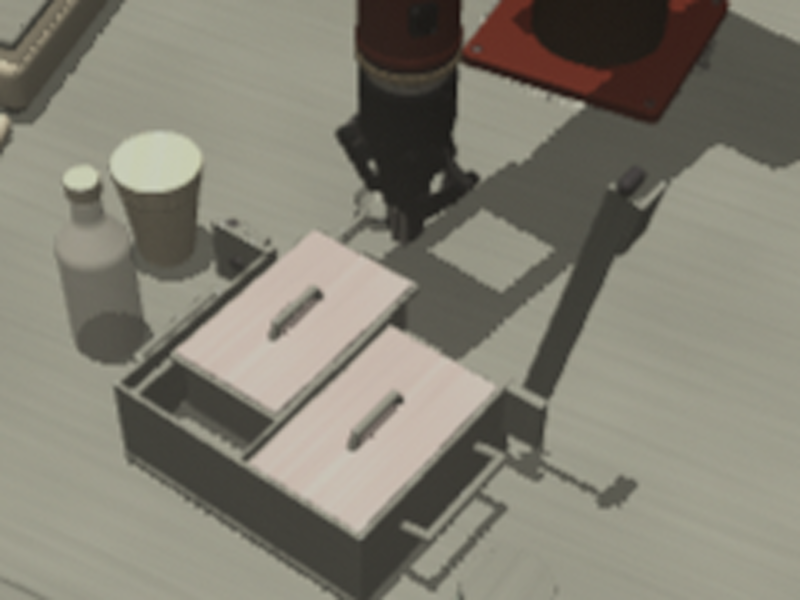

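The fingers are in front of the protruding lid, and the knuckles flare to about ±50 mm, so I'll push slightly left of centre to clear the catch.

```bash
python3 -m handwheel '[{"tx":-1,"ty":0.5,"tz":-0.6,"ax":0,"ay":0,"az":0,"grip":1},{"tx":-2,"ty":0.5,"tz":-0.6,"ax":0,"ay":0,"az":0,"grip":1},{"tx":-2.6,"ty":0.5,"tz":-0.6,"ax":0,"ay":0,"az":0,"grip":1},{"tx":-2.9,"ty":0.5,"tz":-0.6,"ax":0,"ay":0,"az":0,"grip":1},{"tx":-3.2,"ty":0.5,"tz":-0.6,"ax":0,"ay":0,"az":0,"grip":1},{"tx":-3.5,"ty":0.5,"tz":-0.6,"ax":0,"ay":0,"az":0,"grip":1},{"tx":-3.8,"ty":0.5,"tz":-0.6,"ax":0,"ay":0,"az":0,"grip":1},{"tx":-4.1,"ty":0.5,"tz":-0.6,"ax":0,"ay":0,"az":0,"grip":1},{"tx":-4.4,"ty":0.5,"tz":-0.6,"ax":0,"ay":0,"az":0,"grip":1},{"tx":-4.7,"ty":0.5,"tz":-0.6,"ax":0,"ay":0,"az":0,"grip":1},{"tx":-5.0,"ty":0.5,"tz":-0.6,"ax":0,"ay":0,"az":0,"grip":1},{"tx":-5.3,"ty":0.5,"tz":-0.6,"ax":0,"ay":0,"az":0,"grip":1}]'; python3 st.py
```

```text
time: 3.0
position: [0.4541, -0.0132, 0.0828]
orientation: [180.0, -0.2, 170.2]
wrist_force: [-6.2, 0.3, 4.5]
finger_gap: -0.001
finger_force: 3.0
carrier xyz [-128.5  -49.8   82.8] F [-6.2 -0.8  4.5] ori [180.   -0.2 170.2] t 3.0
```

```bash
python3 -m handwheel '[{"tx":-0.3,"ty":0,"tz":0,"ax":0,"ay":0,"az":0,"grip":1},{"tx":-0.6,"ty":0,"tz":0,"ax":0,"ay":0,"az":0,"grip":1},{"tx":-0.9,"ty":0,"tz":0,"ax":0,"ay":0,"az":0,"grip":1},{"tx":-1.2,"ty":0,"tz":0,"ax":0,"ay":0,"az":0,"grip":1},{"tx":-1.5,"ty":0,"tz":0,"ax":0,"ay":0,"az":0,"grip":1},{"tx":-1.8,"ty":0,"tz":0,"ax":0,"ay":0,"az":0,"grip":1},{"tx":-2.0,"ty":0,"tz":0,"ax":0,"ay":0,"az":0,"grip":1},{"tx":-2.2,"ty":0,"tz":0,"ax":0,"ay":0,"az":0,"grip":1}]'; python3 st.py; python3 - <<'E'
from h import *
c=cam('top'); a=c['img'][175:355,210:450,::-1]; cv2.imwrite('pics/c4.png',cv2.resize(a,(800,600),interpolation=cv2.INTER_CUBIC))
E
```

```text
time: 3.67
position: [0.476, -0.017, 0.0828]
orientation: [180.0, -0.2, 170.2]
wrist_force: [-6.0, 1.0, 3.0]
finger_gap: -0.0
finger_force: 2.8
carrier xyz [-106.3  -49.8   82.8] F [-6.1  0.   3. ] ori [180.   -0.2 170.2] t 3.6667
```

View pics/c4.png

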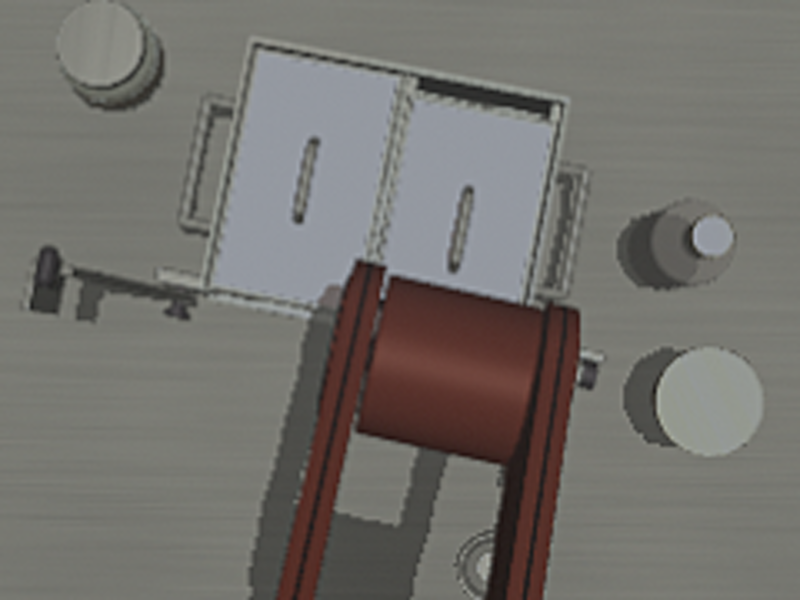

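The pan's rear edge is at about (485,100), roughly 10 mm from the stop. I'll creep in.

```bash
python3 -m handwheel '[{"tx":-0.15,"ty":0,"tz":0,"ax":0,"ay":0,"az":0,"grip":1},{"tx":-0.3,"ty":0,"tz":0,"ax":0,"ay":0,"az":0,"grip":1},{"tx":-0.45,"ty":0,"tz":0,"ax":0,"ay":0,"az":0,"grip":1},{"tx":-0.55,"ty":0,"tz":0,"ax":0,"ay":0,"az":0,"grip":1}]'; python3 st.py;python3 -m handwheel '[{"tx":-0.1,"ty":0,"tz":0,"ax":0,"ay":0,"az":0,"grip":1},{"tx":-0.15,"ty":0,"tz":0,"ax":0,"ay":0,"az":0,"grip":1},{"tx":-0.2,"ty":0,"tz":0,"ax":0,"ay":0,"az":0,"grip":1}]'; python3 st.py
```

```text
time: 4.05
position: [0.4822, -0.0181, 0.0828]
orientation: [180.0, -0.1, 170.2]
wrist_force: [-2.1, 0.8, -1.1]
finger_gap: 0.001
finger_force: 1.5
carrier xyz [-100.   -49.8   82.8] F [-2.2  0.5 -1.1] ori [ 1.800e+02 -1.000e-01  1.702e+02] t 4.05
time: 4.3
position: [0.4845, -0.0186, 0.083]
orientation: [-180.0, -0.0, 170.2]
wrist_force: [-3.0, 1.2, -1.3]
finger_gap: 0.002
finger_force: 1.4
carrier xyz [-97.7 -49.9  83. ] F [-3.1  0.6 -1.3] ori [-180.    -0.   170.2] t 4.3
```

Not at the stop yet.

```bash
python3 -m handwheel '[{"tx":-0.07,"ty":0,"tz":0,"ax":0,"ay":0,"az":0,"grip":1},{"tx":-0.14,"ty":0,"tz":0,"ax":0,"ay":0,"az":0,"grip":1},{"tx":-0.2,"ty":0,"tz":0,"ax":0,"ay":0,"az":0,"grip":1}]'; python3 st.py;python3 -m handwheel '[{"tx":-0.07,"ty":0,"tz":0,"ax":0,"ay":0,"az":0,"grip":1},{"tx":-0.14,"ty":0,"tz":0,"ax":0,"ay":0,"az":0,"grip":1}]'; python3 st.py
```

```text
time: 4.55
position: [0.4866, -0.0189, 0.0833]
orientation: [180.0, -0.0, 170.2]
wrist_force: [-2.3, -0.4, -1.5]
finger_gap: -0.002
finger_force: 1.4
carrier xyz [-95.5 -49.9  83.3] F [-2.2 -0.8 -1.5] ori [180.   -0.  170.2] t 4.55
time: 4.72
position: [0.488, -0.0192, 0.0833]
orientation: [-180.0, 0.0, 170.2]
wrist_force: [-2.0, -0.1, -1.9]
finger_gap: 0.001
finger_force: 1.4
carrier xyz [-94.1 -49.9  83.3] F [-2.  -0.4 -1.9] ori [-180.     0.   170.2] t 4.7167
```

```bash
python3 -m handwheel '[{"tx":-0.07,"ty":0,"tz":0,"ax":0,"ay":0,"az":0,"grip":1},{"tx":-0.14,"ty":0,"tz":0,"ax":0,"ay":0,"az":0,"grip":1}]'; python3 st.py;python3 -m handwheel '[{"tx":-0.07,"ty":0,"tz":0,"ax":0,"ay":0,"az":0,"grip":1},{"tx":-0.14,"ty":0,"tz":0,"ax":0,"ay":0,"az":0,"grip":1}]'; python3 st.py
python3 - <<'E'
from h import *
c=cam('top'); a=c['img'][175:295,290:410,::-1]; cv2.imwrite('pics/c5.png',cv2.resize(a,(600,600),interpolation=cv2.INTER_CUBIC))
E
```

```text
time: 4.88
position: [0.4894, -0.0194, 0.0833]
orientation: [-180.0, -0.0, 170.2]
wrist_force: [-4.9, 0.6, -1.3]
finger_gap: 0.004
finger_force: 2.5
carrier xyz [-92.7 -49.9  83.3] F [-4.9 -0.2 -1.3] ori [-180.    -0.   170.2] t 4.8833
time: 5.05
position: [0.4895, -0.0194, 0.0832]
orientation: [-180.0, -0.2, 170.2]
wrist_force: [-10.3, 1.2, 4.2]
finger_gap: 0.002
finger_force: 5.3
carrier xyz [-92.6 -49.9  83.2] F [-10.4  -0.6   4.2] ori [-180.    -0.2  170.2] t 5.05
```

View pics/c5.png

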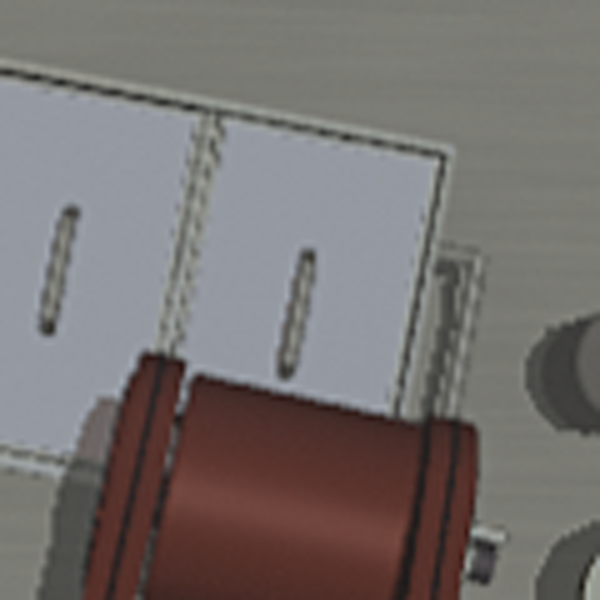

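Both lids now show the same gap at the back and the push force rose to 10 N, so the pan is home. Next I retract, rise, turn 90° so that the knuckles lie along the carrier's x, and go left of the bar.

```bash
python3 -m handwheel '[{"tx":2,"ty":0,"tz":0,"ax":0,"ay":0,"az":0,"grip":1},{"tx":5,"ty":0,"tz":0,"ax":0,"ay":0,"az":0,"grip":1},{"tx":9.2,"ty":0,"tz":-1,"ax":0,"ay":0,"az":5,"grip":1},{"tx":9.2,"ty":0,"tz":-5,"ax":0,"ay":0,"az":10,"grip":1},{"tx":9.2,"ty":0,"tz":-9,"ax":0,"ay":0,"az":15,"grip":1},{"tx":9.2,"ty":0,"tz":-13,"ax":0,"ay":0,"az":22,"grip":1},{"tx":9.2,"ty":0,"tz":-17,"ax":0,"ay":0,"az":29,"grip":1},{"tx":9.2,"ty":2,"tz":-20.4,"ax":0,"ay":0,"az":36,"grip":1},{"tx":9.2,"ty":6,"tz":-20.4,"ax":0,"ay":0,"az":43,"grip":1},{"tx":9.2,"ty":10,"tz":-20.4,"ax":0,"ay":0,"az":50,"grip":1},{"tx":9.2,"ty":14,"tz":-20.4,"ax":0,"ay":0,"az":57,"grip":1},{"tx":9.2,"ty":18,"tz":-20.4,"ax":0,"ay":0,"az":64,"grip":1}]'; python3 st.py
```

```text
time: 6.1
position: [0.4285, 0.1518, 0.2892]
orientation: [179.7, 0.1, 110.3]
wrist_force: [0.5, -0.7, -0.4]
finger_gap: 0.003
finger_force: 0.0
carrier xyz [-181.8  108.4  289.2] F [ 0.6 -0.6 -0.4] ori [1.797e+02 1.000e-01 1.103e+02] t 6.1
```

```bash
python3 -m handwheel '[{"tx":3.5,"ty":1.7,"tz":0,"ax":0,"ay":0,"az":7,"grip":1},{"tx":7,"ty":3.4,"tz":0,"ax":0,"ay":0,"az":14,"grip":1},{"tx":10.5,"ty":5.1,"tz":0,"ax":0,"ay":0,"az":21,"grip":1},{"tx":11.7,"ty":5.7,"tz":0,"ax":0,"ay":0,"az":26,"grip":1},{"tx":10,"ty":9,"tz":0,"ax":0,"ay":0,"az":26,"grip":1},{"tx":8.6,"ty":12.1,"tz":0,"ax":0,"ay":0,"az":26,"grip":1},{"tx":8.6,"ty":12.1,"tz":0,"ax":0,"ay":0,"az":26,"grip":1},{"tx":8.6,"ty":12.1,"tz":0,"ax":0,"ay":0,"az":26,"grip":1}]'; python3 st.py
python3 - <<'E'
from h import *
T=cam('top')['img'][160:300,190:390,::-1];S=cam('scene')['img'][100:310,260:560,::-1]
cv2.imwrite('pics/c6.png',np.hstack([cv2.resize(T,(400,280)),cv2.resize(S,(400,280))]))
E
```

```text
time: 6.77
position: [0.5119, 0.2733, 0.2872]
orientation: [179.9, -0.0, 84.5]
wrist_force: [-1.4, 1.1, -0.2]
finger_gap: 0.004
finger_force: 0.0
carrier xyz [-120.4  242.3  287.2] F [-1.6  0.9 -0.2] ori [179.9  -0.   84.5] t 6.7667
```

View pics/c6.png

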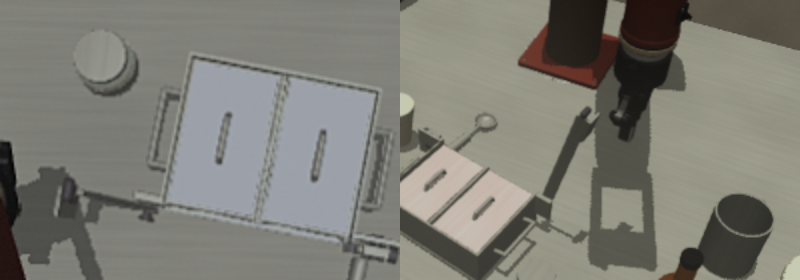

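The picture shows both pans home and the gripper left of the upright bar. I'll approach to contact.

```bash
python3 -m handwheel '[{"tx":-1.0,"ty":0.7,"tz":0,"ax":0,"ay":0,"az":4.3,"grip":1},{"tx":-2,"ty":0.7,"tz":0,"ax":0,"ay":0,"az":4.3,"grip":1},{"tx":-2.6,"ty":0.7,"tz":0,"ax":0,"ay":0,"az":4.3,"grip":1},{"tx":-3.1,"ty":0.7,"tz":0,"ax":0,"ay":0,"az":4.3,"grip":1},{"tx":-3.1,"ty":0.7,"tz":0,"ax":0,"ay":0,"az":4.3,"grip":1}]'; python3 st.py
python3 -m handwheel '[{"tx":-0.4,"ty":0,"tz":0,"ax":0,"ay":0,"az":0,"grip":1},{"tx":-0.8,"ty":0,"tz":0,"ax":0,"ay":0,"az":0,"grip":1},{"tx":-1.2,"ty":0,"tz":0,"ax":0,"ay":0,"az":0,"grip":1}]'; python3 st.py
python3 -m handwheel '[{"tx":-0.4,"ty":0,"tz":0,"ax":0,"ay":0,"az":0,"grip":1},{"tx":-0.8,"ty":0,"tz":0,"ax":0,"ay":0,"az":0,"grip":1},{"tx":-1.2,"ty":0,"tz":0,"ax":0,"ay":0,"az":0,"grip":1}]'; python3 st.py
```

```text
time: 7.28
position: [0.5137, 0.2408, 0.2879]
orientation: [180.0, -0.0, 80.3]
wrist_force: [-0.3, 0.3, 0.6]
finger_gap: -0.001
finger_force: 0.0
carrier xyz [-113.   210.5  287.9] F [-0.3  0.3  0.6] ori [180.   -0.   80.3] t 7.2833
time: 7.53
position: [0.5121, 0.2303, 0.2879]
orientation: [180.0, -0.1, 80.4]
wrist_force: [-0.1, 3.6, 2.6]
finger_gap: 0.005
finger_force: 1.4
carrier xyz [-112.8  199.9  287.9] F [-0.8  3.5  2.6] ori [ 1.80e+02 -1.00e-01  8.04e+01] t 7.5333
time: 7.78
position: [0.5101, 0.2179, 0.2876]
orientation: [180.0, -0.0, 80.3]
wrist_force: [0.0, 2.6, 1.4]
finger_gap: 0.001
finger_force: 1.2
carrier xyz [-112.7  187.4  287.6] F [-0.4  2.5  1.4] ori [180.   -0.   80.3] t 7.7833
```

```bash
python3 -m handwheel '[{"tx":-1.1,"ty":0,"tz":-0.1,"ax":0,"ay":0,"az":0,"grip":1},{"tx":-2.2,"ty":0,"tz":-0.3,"ax":0,"ay":0,"az":0,"grip":1},{"tx":-3.3,"ty":0,"tz":-0.4,"ax":0,"ay":0,"az":0,"grip":1},{"tx":-4.4,"ty":0,"tz":-0.4,"ax":0,"ay":0,"az":0,"grip":1},{"tx":-5.5,"ty":0,"tz":-0.4,"ax":0,"ay":0,"az":0,"grip":1},{"tx":-6.6,"ty":0,"tz":-0.3,"ax":0,"ay":0,"az":0,"grip":1},{"tx":-7.7,"ty":0,"tz":-0.2,"ax":0,"ay":0,"az":0,"grip":1},{"tx":-8.8,"ty":0,"tz":0,"ax":0,"ay":0,"az":0,"grip":1},{"tx":-10,"ty":0,"tz":0.3,"ax":0,"ay":0,"az":0,"grip":1},{"tx":-11.2,"ty":0,"tz":0.7,"ax":0,"ay":0,"az":0,"grip":1},{"tx":-12.5,"ty":0,"tz":1.1,"ax":0,"ay":0,"az":0,"grip":1},{"tx":-13.8,"ty":0,"tz":1.6,"ax":0,"ay":0,"az":0,"grip":1}]'; python3 st.py
```

```text
time: 8.78
position: [0.4867, 0.0807, 0.2711]
orientation: [180.0, 0.0, 80.3]
wrist_force: [-0.7, 2.8, -0.0]
finger_gap: -0.003
finger_force: 0.7
carrier xyz [-112.4   48.3  271.1] F [-1.1  2.6 -0. ] ori [180.    0.   80.3] t 8.7833
```

```bash
python3 -m handwheel '[{"tx":-1.0,"ty":0,"tz":0.4,"ax":0,"ay":0,"az":0,"grip":1},{"tx":-2.0,"ty":0,"tz":1.0,"ax":0,"ay":0,"az":0,"grip":1},{"tx":-3,"ty":0,"tz":1.7,"ax":0,"ay":0,"az":0,"grip":1},{"tx":-3.9,"ty":0,"tz":2.4,"ax":0,"ay":0,"az":0,"grip":1},{"tx":-4.7,"ty":0,"tz":3.1,"ax":0,"ay":0,"az":0,"grip":1},{"tx":-5.5,"ty":0,"tz":3.9,"ax":0,"ay":0,"az":0,"grip":1},{"tx":-6.2,"ty":0,"tz":4.7,"ax":0,"ay":0,"az":0,"grip":1},{"tx":-6.9,"ty":0,"tz":5.6,"ax":0,"ay":0,"az":0,"grip":1},{"tx":-7.6,"ty":0,"tz":6.5,"ax":0,"ay":0,"az":0,"grip":1},{"tx":-8.3,"ty":0,"tz":7.5,"ax":0,"ay":0,"az":0,"grip":1},{"tx":-8.9,"ty":0,"tz":8.4,"ax":0,"ay":0,"az":0,"grip":1},{"tx":-9.4,"ty":0,"tz":9.2,"ax":0,"ay":0,"az":0,"grip":1}]'; python3 st.py
python3 - <<'E'
from h import *
T=cam('top')['img'][160:300,230:430,::-1];S=cam('scene')['img'][100:310,200:500,::-1]
cv2.imwrite('pics/c7.png',np.hstack([cv2.resize(T,(400,280)),cv2.resize(S,(400,280))]))
E
```

```text
time: 9.78
position: [0.4705, -0.0111, 0.178]
orientation: [-179.9, -0.0, 80.3]
wrist_force: [-0.1, 0.4, 0.6]
finger_gap: 0.005
finger_force: 0.4
carrier xyz [-112.8  -44.9  178. ] F [-0.2  0.3  0.6] ori [-179.9   -0.    80.3] t 9.7833
```

View pics/c7.png

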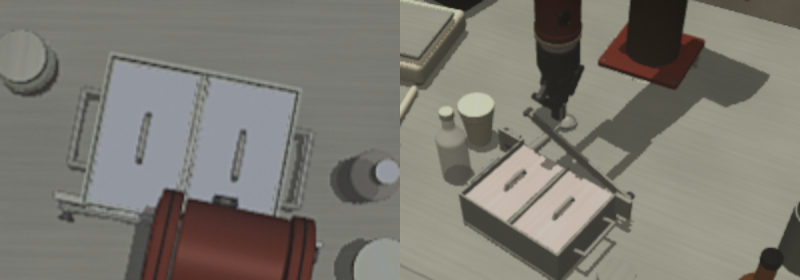

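The bar is at about 20° and following the finger. I'll continue down to just above the catch and then creep.

```bash
python3 -m handwheel '[{"tx":-0.3,"ty":0,"tz":0.6,"ax":0,"ay":0,"az":0,"grip":1},{"tx":-0.6,"ty":0,"tz":1.2,"ax":0,"ay":0,"az":0,"grip":1},{"tx":-0.9,"ty":0,"tz":1.8,"ax":0,"ay":0,"az":0,"grip":1},{"tx":-1.1,"ty":0,"tz":2.4,"ax":0,"ay":0,"az":0,"grip":1},{"tx":-1.4,"ty":0,"tz":3.0,"ax":0,"ay":0,"az":0,"grip":1},{"tx":-1.6,"ty":0,"tz":3.5,"ax":0,"ay":0,"az":0,"grip":1},{"tx":-1.8,"ty":0,"tz":3.9,"ax":0,"ay":0,"az":0,"grip":1},{"tx":-2,"ty":0,"tz":4.3,"ax":0,"ay":0,"az":0,"grip":1}]'; python3 st.py
python3 -m handwheel '[{"tx":0,"ty":0,"tz":0.2,"ax":0,"ay":0,"az":0,"grip":1},{"tx":0,"ty":0,"tz":0.4,"ax":0,"ay":0,"az":0,"grip":1},{"tx":0,"ty":0,"tz":0.6,"ax":0,"ay":0,"az":0,"grip":1}]'; python3 st.py
```

```text
time: 10.55
position: [0.4674, -0.0305, 0.1359]
orientation: [-180.0, -0.0, 80.3]
wrist_force: [-0.3, 0.1, 0.3]
finger_gap: 0.001
finger_force: 0.3
carrier xyz [-112.5  -64.6  135.9] F [-0.3  0.   0.3] ori [-180.    -0.    80.3] t 10.55
time: 10.8
position: [0.4677, -0.0305, 0.1303]
orientation: [180.0, 0.0, 80.3]
wrist_force: [-0.0, -0.5, 1.1]
finger_gap: -0.0
finger_force: 0.3
carrier xyz [-112.2  -64.5  130.3] F [ 0.1 -0.5  1.1] ori [180.    0.   80.3] t 10.8
```

```bash
python3 -m handwheel '[{"tx":-0.6,"ty":0,"tz":0.1,"ax":0,"ay":0,"az":0,"grip":1},{"tx":-1.2,"ty":0,"tz":0.2,"ax":0,"ay":0,"az":0,"grip":1},{"tx":-1.2,"ty":0,"tz":0.4,"ax":0,"ay":0,"az":0,"grip":1},{"tx":-1.2,"ty":0,"tz":0.6,"ax":0,"ay":0,"az":0,"grip":1}]'; python3 st.py
python3 -m handwheel '[{"tx":0,"ty":0,"tz":0.15,"ax":0,"ay":0,"az":0,"grip":1},{"tx":0,"ty":0,"tz":0.3,"ax":0,"ay":0,"az":0,"grip":1},{"tx":0,"ty":0,"tz":0.4,"ax":0,"ay":0,"az":0,"grip":1}]'; python3 st.py
```

```text
time: 11.13
position: [0.4657, -0.0428, 0.1245]
orientation: [180.0, 0.0, 80.3]
wrist_force: [-0.0, -0.1, 0.4]
finger_gap: 0.0
finger_force: 0.3
carrier xyz [-112.1  -76.9  124.5] F [ 0.  -0.1  0.4] ori [180.    0.   80.3] t 11.1333
time: 11.38
position: [0.4655, -0.0421, 0.1202]
orientation: [-180.0, 0.0, 80.3]
wrist_force: [-0.2, -0.8, 0.5]
finger_gap: -0.002
finger_force: 0.3
carrier xyz [-112.4  -76.3  120.2] F [-0.  -0.8  0.5] ori [-180.     0.    80.3] t 11.3833
```

```bash
for i in 1 2; do :; done; python3 -m handwheel '[{"tx":0,"ty":0,"tz":0.1,"ax":0,"ay":0,"az":0,"grip":1},{"tx":0,"ty":0,"tz":0.2,"ax":0,"ay":0,"az":0,"grip":1},{"tx":0,"ty":0,"tz":0.3,"ax":0,"ay":0,"az":0,"grip":1}]'; python3 st.py
python3 -m handwheel '[{"tx":0,"ty":0,"tz":0.1,"ax":0,"ay":0,"az":0,"grip":1},{"tx":0,"ty":0,"tz":0.2,"ax":0,"ay":0,"az":0,"grip":1},{"tx":0,"ty":0,"tz":0.3,"ax":0,"ay":0,"az":0,"grip":1}]'; python3 st.py
python3 - <<'E'
from h import *
T=cam('top')['img'][160:300,230:430,::-1];S=cam('scene')['img'][130:290,210:390,::-1]
cv2.imwrite('pics/c8.png',np.hstack([cv2.resize(T,(300,210)),np.zeros((210,1,3),np.uint8)]) if 0 else cv2.resize(S,(675,600),interpolation=cv2.INTER_CUBIC))
E
```

```text
time: 11.63
position: [0.4656, -0.0421, 0.1173]
orientation: [180.0, 0.0, 80.3]
wrist_force: [-0.6, -0.3, 0.2]
finger_gap: 0.0
finger_force: 0.3
carrier xyz [-112.3  -76.3  117.3] F [-0.5 -0.4  0.2] ori [180.    0.   80.3] t 11.6333
time: 11.88
position: [0.4656, -0.0422, 0.1143]
orientation: [180.0, 0.0, 80.3]
wrist_force: [-0.6, 0.1, 0.4]
finger_gap: 0.0
finger_force: 0.3
carrier xyz [-112.3  -76.4  114.3] F [-0.6 -0.   0.4] ori [180.    0.   80.3] t 11.8833
```

View pics/c8.png

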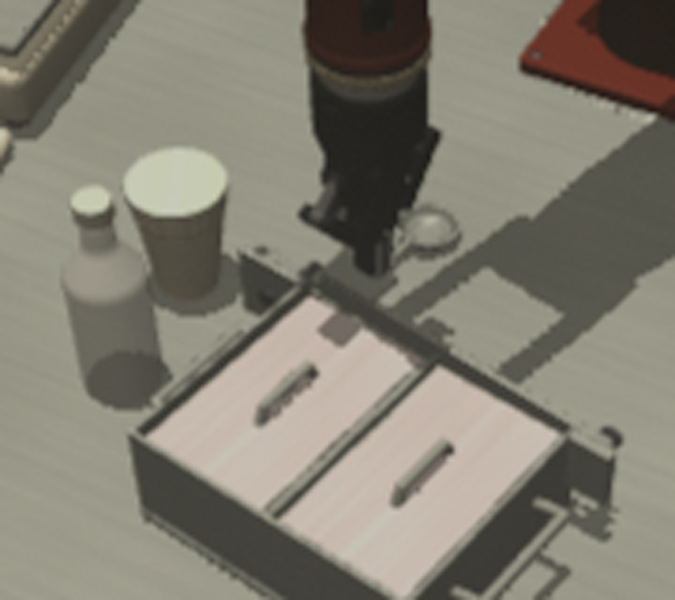

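The bar lies nearly level, with its roller at about (315,270) by the catch. The fingertip at (375,272) seems just above the tab. I'll keep creeping.

```bash
python3 -m handwheel '[{"tx":0,"ty":0,"tz":0.1,"ax":0,"ay":0,"az":0,"grip":1},{"tx":0,"ty":0,"tz":0.2,"ax":0,"ay":0,"az":0,"grip":1},{"tx":0,"ty":0,"tz":0.3,"ax":0,"ay":0,"az":0,"grip":1}]'; python3 st.py
python3 -m handwheel '[{"tx":0,"ty":0,"tz":0.1,"ax":0,"ay":0,"az":0,"grip":1},{"tx":0,"ty":0,"tz":0.2,"ax":0,"ay":0,"az":0,"grip":1},{"tx":0,"ty":0,"tz":0.3,"ax":0,"ay":0,"az":0,"grip":1}]'; python3 st.py
```

```text
time: 12.23
position: [0.4656, -0.0422, 0.1113]
orientation: [180.0, 0.0, 80.3]
wrist_force: [0.3, 0.0, 1.3]
finger_gap: 0.002
finger_force: 0.3
carrier xyz [-112.3  -76.4  111.3] F [0.3 0.1 1.3] ori [180.    0.   80.3] t 12.2333
time: 12.48
position: [0.4657, -0.0424, 0.1091]
orientation: [-180.0, 0.0, 80.3]
wrist_force: [-4.7, -0.1, 10.9]
finger_gap: -0.002
finger_force: 5.3
carrier xyz [-112.2  -76.6  109.1] F [-4.6 -0.9 10.9] ori [-180.     0.    80.3] t 12.4833
```

```bash
python3 -m handwheel '[{"tx":0,"ty":0,"tz":0.07,"ax":0,"ay":0,"az":0,"grip":1},{"tx":0,"ty":0,"tz":0.07,"ax":0,"ay":0,"az":0,"grip":1}]'; python3 st.py
python3 -m handwheel '[{"tx":0,"ty":0,"tz":0.07,"ax":0,"ay":0,"az":0,"grip":1},{"tx":0,"ty":0,"tz":0.07,"ax":0,"ay":0,"az":0,"grip":1}]'; python3 st.py
```

```text
time: 12.65
position: [0.4657, -0.0424, 0.1086]
orientation: [-180.0, 0.0, 80.3]
wrist_force: [-4.3, -0.0, 9.0]
finger_gap: 0.001
finger_force: 4.5
carrier xyz [-112.2  -76.6  108.6] F [-4.2 -0.8  9. ] ori [-180.     0.    80.3] t 12.65
time: 12.82
position: [0.4657, -0.0425, 0.1081]
orientation: [-180.0, 0.0, 80.3]
wrist_force: [-4.9, -0.7, 9.8]
finger_gap: 0.003
finger_force: 5.2
carrier xyz [-112.1  -76.7  108.1] F [-4.7 -1.5  9.8] ori [-180.     0.    80.3] t 12.8167
```

```bash
python3 -m handwheel '[{"tx":0,"ty":0,"tz":0.07,"ax":0,"ay":0,"az":0,"grip":1},{"tx":0,"ty":0,"tz":0.14,"ax":0,"ay":0,"az":0,"grip":1}]'; python3 st.py
python3 -m handwheel '[{"tx":0,"ty":0,"tz":0.07,"ax":0,"ay":0,"az":0,"grip":1},{"tx":0,"ty":0,"tz":0.14,"ax":0,"ay":0,"az":0,"grip":1}]'; python3 st.py
python3 -m handwheel '[{"tx":0,"ty":0,"tz":0.07,"ax":0,"ay":0,"az":0,"grip":1},{"tx":0,"ty":0,"tz":0.14,"ax":0,"ay":0,"az":0,"grip":1}]'; python3 st.py
```

```text
time: 12.98
position: [0.4657, -0.0426, 0.1068]
orientation: [-180.0, 0.1, 80.3]
wrist_force: [-4.8, -1.3, 12.0]
finger_gap: 0.003
finger_force: 5.9
carrier xyz [-112.1  -76.8  106.8] F [-4.5 -2.  12. ] ori [-1.80e+02  1.00e-01  8.03e+01] t 12.9833
time: 13.15
position: [0.4656, -0.0427, 0.1052]
orientation: [-180.0, 0.1, 80.3]
wrist_force: [-5.5, -2.7, 8.8]
finger_gap: 0.002
finger_force: 4.5
carrier xyz [-112.2  -76.9  105.2] F [-4.9 -3.6  8.8] ori [-1.80e+02  1.00e-01  8.03e+01] t 13.15
time: 13.32
position: [0.4657, -0.0427, 0.1034]
orientation: [180.0, 0.1, 80.3]
wrist_force: [-2.7, -3.0, 3.8]
finger_gap: -0.002
finger_force: 2.1
carrier xyz [-112.1  -76.9  103.4] F [-2.2 -3.4  3.8] ori [1.80e+02 1.00e-01 8.03e+01] t 13.3167
```

```bash
python3 -m handwheel '[{"tx":0,"ty":0,"tz":0.07,"ax":0,"ay":0,"az":0,"grip":1},{"tx":0,"ty":0,"tz":0.14,"ax":0,"ay":0,"az":0,"grip":1}]'; python3 st.py
python3 -m handwheel '[{"tx":0,"ty":0,"tz":0.07,"ax":0,"ay":0,"az":0,"grip":1},{"tx":0,"ty":0,"tz":0.14,"ax":0,"ay":0,"az":0,"grip":1}]'; python3 st.py
python3 -m handwheel '[{"tx":0,"ty":0,"tz":0.07,"ax":0,"ay":0,"az":0,"grip":1},{"tx":0,"ty":0,"tz":0.14,"ax":0,"ay":0,"az":0,"grip":1}]'; python3 st.py
```

```text
time: 13.48
position: [0.4657, -0.0422, 0.1014]
orientation: [180.0, -0.0, 80.3]
wrist_force: [0.6, 0.6, 0.2]
finger_gap: 0.002
finger_force: 0.0
carrier xyz [-112.2  -76.3  101.4] F [0.5 0.6 0.2] ori [180.   -0.   80.3] t 13.4833
time: 13.65
position: [0.4654, -0.042, 0.0996]
orientation: [-180.0, -0.0, 80.3]
wrist_force: [0.2, 0.6, 0.6]
finger_gap: -0.001
finger_force: 0.0
carrier xyz [-112.6  -76.2   99.6] F [0.1 0.6 0.6] ori [-180.    -0.    80.3] t 13.65
time: 13.82
position: [0.4655, -0.042, 0.0986]
orientation: [-180.0, -0.0, 80.3]
wrist_force: [-4.3, 0.7, 7.3]
finger_gap: 0.001
finger_force: 3.8
carrier xyz [-112.4  -76.2   98.6] F [-4.4  0.   7.3] ori [-180.    -0.    80.3] t 13.8167
```

The force peaked at 12 N and fell to zero, which was the snap, and the finger has now met the tab again. I'll press a little to confirm it is on the rigid seat.

```bash
python3 -m handwheel '[{"tx":0,"ty":0,"tz":0.07,"ax":0,"ay":0,"az":0,"grip":1},{"tx":0,"ty":0,"tz":0.07,"ax":0,"ay":0,"az":0,"grip":1}]'; python3 st.py
python3 -m handwheel '[{"tx":0,"ty":0,"tz":0.07,"ax":0,"ay":0,"az":0,"grip":1},{"tx":0,"ty":0,"tz":0.07,"ax":0,"ay":0,"az":0,"grip":1}]'; python3 st.py
```

```text
time: 13.98
position: [0.4655, -0.042, 0.0985]
orientation: [-180.0, -0.0, 80.3]
wrist_force: [-4.4, 0.4, 8.6]
finger_gap: -0.001
finger_force: 3.8
carrier xyz [-112.4  -76.2   98.5] F [-4.4 -0.3  8.6] ori [-180.    -0.    80.3] t 13.9833
time: 14.15
position: [0.4655, -0.042, 0.0984]
orientation: [-180.0, -0.0, 80.3]
wrist_force: [-6.7, 2.1, 12.8]
finger_gap: 0.001
finger_force: 6.5
carrier xyz [-112.4  -76.2   98.4] F [-6.9  1.  12.8] ori [-180.    -0.    80.3] t 14.15
```

It is rigid: the force rises without motion. I'll lift clear and verify.

```bash
python3 -m handwheel '[{"tx":0,"ty":0,"tz":-1,"ax":0,"ay":0,"az":0,"grip":1},{"tx":0,"ty":0,"tz":-4,"ax":0,"ay":0,"az":0,"grip":1},{"tx":0,"ty":-2,"tz":-8,"ax":0,"ay":0,"az":0,"grip":1},{"tx":0,"ty":-6,"tz":-12,"ax":0,"ay":0,"az":0,"grip":1},{"tx":4,"ty":-8,"tz":-15,"ax":0,"ay":0,"az":0,"grip":1},{"tx":8,"ty":-8,"tz":-15,"ax":0,"ay":0,"az":0,"grip":1},{"tx":12,"ty":-8,"tz":-15,"ax":0,"ay":0,"az":0,"grip":1},{"tx":16,"ty":-8,"tz":-15,"ax":0,"ay":0,"az":0,"grip":1},{"tx":20,"ty":-8,"tz":-15,"ax":0,"ay":0,"az":0,"grip":1},{"tx":22,"ty":-8,"tz":-15,"ax":0,"ay":0,"az":0,"grip":1},{"tx":22,"ty":-8,"tz":-15,"ax":0,"ay":0,"az":0,"grip":1},{"tx":22,"ty":-8,"tz":-15,"ax":0,"ay":0,"az":0,"grip":1}]'; python3 st.py
python3 - <<'E'
from h import *
T=cam('top')['img'][180:320,240:440,::-1];S=cam('scene')['img'][150:290,210:410,::-1]
cv2.imwrite('pics/c9.png',np.hstack([cv2.resize(T,(400,280)),cv2.resize(S,(400,280))]))
E
```

```text
time: 15.15
position: [0.4235, 0.1896, 0.2472]
orientation: [-180.0, 0.0, 80.5]
wrist_force: [-1.0, 0.1, -0.7]
finger_gap: 0.001
finger_force: 0.0
carrier xyz [-193.2  144.8  247.2] F [-1.  -0.1 -0.7] ori [-180.     0.    80.5] t 15.15
```

View pics/c9.png

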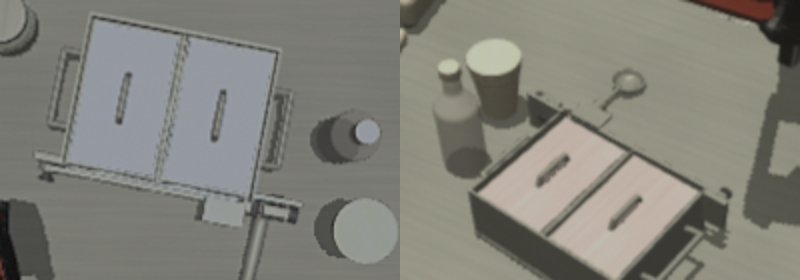

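The bar lies shut across both pans with its roller in the catch, both lids are against the back stop, and the bystanders are undisturbed.

```bash
python3 -c "
from station import arm
print(arm.close_job())"
```

```text
the job is handed in; nothing more can be done
None
```

The job is handed in at about 15 s: the protruding pan was slid home against the back stop, the keeper bar was swung down and its roller felt to snap on to its seat (about 12 N peak), and the last pictures show both pans home and the bystanders near the carrier in place.

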